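# Load the last dish and close the bench incubator

## Robot

A 6-joint arm with a two-finger parallel gripper is mounted at the origin on a cart in front of the work surface, level with it; the furniture and walls round the work are solid. World frame = base frame: x ahead of the robot, y to its left, z up, the work surface at z = 0. Lengths are in m, angles in rad, forces in N, time in s.
With the tool pointing down it reaches from about 0.325 to 0.875 m from the base axis. Payload 4.4 kg.
Tool frame: the origin (TCP) lies at the very end of the fingers, on their centre line; the grasp point (between the pads) lies 19 mm behind it; z points along the fingers, y is the line along which they close (so a half turn about z gives the same grasp; the last joint's range is limited). The gripper opens to 85 mm and grips with 20 to 120 N. Pads are 22 mm wide; open, the fingers measure 114 mm over their backs; the gripper's body (76 mm by 85 mm) begins 54 mm behind the grasp point. The pads swing forward as they close: fully open they stand 13 mm farther back than shut.
Start: joints at [1.05, 0.207, 1.542, -0, 1.393, -0.15], TCP at [0.208, 0.536, 0.201] pointing down, gripper open.
Joint ranges: [-2.73, 2.73], [-0.86, 2.22], [0.23, 2.46], [-1.11, 4.25], [0.08, 2.63], [-2.82, 2.82]. Speed limits (rad/s): [2.79, 2.79, 3.14, 3.14, 3.14, 3.14].

## Interface

Orientations are given as a unit quaternion [x, y, z, w].
In Python, from plant import telemetry, eyes, bot gives the robot as it stands.
- The arm moves only by the shell command python3 -m jog 'ROWS'. ROWS is JSON, a list of rows, each a list of 7 numbers: the shift along the tool's x, y, z scaled (see below), then the turn, a rotation vector about the tool's x, y, z scaled (see below), then the opening, from 0 (shut) to 1 (fully open). In form: [[tx, ty, tz, ax, ay, az, jaw], ...]. A call has 1 to 10 rows; each row shifts and turns the commanded pose from where the row before left it, along the tool's axes as they then stand; what a row does not reach is not made up. The controller multiplies each number of a shift by 0.25 m and each number of a turn by 0.08 rad. A row lasts 1/8 s, in which the tool goes at most 62.5 mm and 10.7 degrees, less where a joint would pass 70% of its speed; a pose out of reach is approached as far as the arm can. A call with a number of a shift or a turn outside -1 to 1 is refused whole. A call with a gripper value outside its range is refused whole. The fingers move at their own pace and stop on an object; the grip force is fixed at half the most. Time passes only in rows, so rows that do not move let the fingers close. It gives the time, the measured TCP pose, the force, the opening and the grip force at its end, in the units of the state.
- telemetry.sense(): the state, without advancing time (a new reading comes with each control period).
- eyes.snapshot(name): name is "side" or "top" or "wrist"; returns a dict with "image" (400x640x3 uint8, blue, green, red), "K" (3x3 intrinsics, pixels), "world_from_camera" (4x4, takes a point from camera to world coordinates). Camera axes: x right, y up, looking along -z (the intrinsics and any distortion apply to the point x, -y, -z); pixel columns grow to the right and rows downward; lengths in m; the calibration is good to about 2 mm. A picture is of the moment at which its call begins. There is no depth.
- bot.sign_off(): hands the job in; it is judged then, once.
Trained networks look in a picture, given as the dict that the camera call returned (one of the last four; its "shot" number tells which), for a name from the list of things; names that differ only in an ending like _2 or _b are one class to them, and where a whole thing is asked for, a point or a joint stands for the part that bears it (a point fixed in the world has none). Each returns a list of dicts, best first, with "confidence" (0 to 1); they miss things now and then, are a little off and sometimes report something else, mostly with a low value. They report only what shows in the picture. A call takes as long as a camera call. They do not tell look-alikes from the thing itself.
- eyes.recognise(picture, label): "centre" ([column, row] in pixels, amid what is visible of it).
- eyes.pinpoint(picture, label): "centre" ([column, row] in pixels: a listed point, or the origin of a listed thing).
The state is a dict: "t": time; "q": joint angles; "qd": joint speeds; "joint_torque": joint torques, N m; "tool_pos": TCP position; "orientation": TCP orientation; "wrist_force": force on the tool from outside, world axes, zero at the start; "torque": the same for the moment, N m; "grip_width": finger opening in m; "gripper_force": force on a finger pad.
Only numpy, scipy, OpenCV 4.12 (cv2) and the standard library are available. Lean on these libraries where they do the work, as an engineer would, in place of code of your own. Each camera call takes 0.05 s, during which the arm holds its last target. There are 200 camera calls.

## Task

Finish loading the small bench incubator and close it up: set the small petri dish that lies on the bench squarely on top of the two in the open drawer, then gently push the drawer fully home with the pile still square, and last press the latch handle all the way down. Keep the dishes level, and do not shift the other things on the bench.

Things in the scene. Friction and masses are not known exactly. Their poses are not given: they have to be found in the camera images.
- incubator: low grey box, fixed to the bench, 145 deep (x) x 205 wide (y) x 80 mm high, with one drawer in the face towards the robot (its -x face, at x = -72.5 mm). Origin at the centre of its underside; yaw varies. A latch sits at the top edge of that face, 80 mm to +y of its middle
- drawer (a joint): how far the drawer is out (m): 0 is fully home, grows as it comes out along the box's -x; it starts out about 0.115 to 0.13, and slides with light friction. Inside 181 mm wide, 132 mm long, floor 13 mm above the bench, side and back walls up to 35 mm, front panel up to 68 mm. The opening of the box is 70 mm high
- drawer_front (a point): middle of the top edge of the outer face of the drawer's front panel (moves with the drawer), 68 mm above the bench; its axes are the box's: -x is out, the panel reaches 100 mm to either side in y and from 68 mm down to 6 mm above the bench; it is flat but for a pull lip 70 mm wide that stands out 11 mm between 14 and 21 mm above the bench
- drawer_floor (a point): centre of the drawer's floor (moves with it), 13 mm above the bench
- latch (a joint): angle of the latch (rad): 0 is fully down (handle level, pointing to the box's -x, with its hook in front of the drawer panel); grows as the handle swings up about the box's y axis; at 1.3 it stands nearly upright. It starts raised, 1.05 to 1.25, and stays where it is left
- latch_hinge (a point): middle of the latch's hinge pin, 86 mm above the bench; the handle is a steel plate 34 mm wide (y) and 82 mm long from here, its upper face 5 mm above the pin's axis when down, with a black roll 9 mm thick along its end; a hook plate hangs 31 mm below the pin. Axes turn with the latch
- latch_press (a point): point on the handle's upper face (the face to push), 60 mm from the hinge pin; turns with the latch, its z points away from the face
- dish_a: white round petri dish, 60 mm across, 15 mm high, closed, with a cream disc in its top face; origin at the centre of its underside, z up; the lower one of the two in the drawer
- dish_b: white round petri dish, 60 mm across, 15 mm high, closed, with a cream disc in its top face; origin at the centre of its underside, z up; the upper one of the two in the drawer, resting on dish_a
- dish_c: white round petri dish, 60 mm across, 15 mm high, closed, with a cream disc in its top face; origin at the centre of its underside, z up; the one on the bench, to be loaded
- petri_big: bystander: larger pale petri dish, 91 mm across, 15 mm high, on the bench; origin at its underside
- tape_roll: bystander: roll of tape lying flat, 85 mm across, 19 mm high; origin at its underside
- marker: bystander: white marker with black cap lying on the bench to the right, 134 mm long, 15 mm high, along its own y; origin at the middle of its underside
- wash_bottle: bystander: blue bottle, 51 mm across, 105 mm high, standing beside the box; origin at its underside
Mind the look-alikes: they are no part of the job. Leave any orange look-alike of the dish_b alone.

How it is judged:
On the way, in this order (a step that is already met when the one before it is completed fails the run):
1. the dish from the bench rests squarely on the two in the still open drawer, let go (horizontal distance between dish_c and dish_b below 0.006 m and horizontal distance between dish_b and dish_a below 0.006 m and z of dish_c in the frame of dish_b between 0.012 and 0.018 m and z of dish_b in the frame of dish_a between 0.012 and 0.018 m and value of joint drawer above 0.1 m and contact force between the fingers and dish_c below 0.05 N), for 0.2 s.
2. the drawer is fully home while the latch is still raised (value of joint drawer below 0.005 m and value of joint latch above 0.6 rad), for 0.1 s.
At the end, for the whole second after the job is handed in: The three dishes lie in one pile on the drawer's floor, each within 6 mm of being centred on the one below; the drawer is home to within 5 mm and the latch is down to within 0.08 rad; the dishes are at rest (horizontal distance between dish_c and dish_b below 0.006 m and horizontal distance between dish_b and dish_a below 0.006 m and z of dish_c in the frame of dish_b between 0.012 and 0.018 m and z of dish_b in the frame of dish_a between 0.012 and 0.018 m and z of dish_a in the frame of drawer_floor between -0.003 and 0.003 m and value of joint drawer below 0.005 m and value of joint latch below 0.08 rad and linear speed of each of dish_c, dish_b, dish_a below 0.01 m/s); the robot touches nothing.
It fails at once if the drawer is slammed (shut faster than 0.4 m/s) (velocity of joint drawer below -0.4 m/s).
It fails at once if a dish is tipped by more than 0.4 rad (angle between any of dish_a, dish_b, dish_c's own z axis and vertical above 0.4 rad).
It fails at once if the larger petri dish, tape roll, marker or blue bottle is shifted by more than 30 mm (distance of any of petri_big, tape_roll, marker, wash_bottle from where it was at the start of the episode above 0.03 m).
It also fails if it takes over 64 s, if anything falls off the work surface, if the arm or the gripper's body presses on something with over 40 N, if the wrist force passes 120 N, or if a joint passes its speed limit or range.

## Working session

There is one attempt and no reset: what is moved stays moved. The work goes in short steps, Python scripts to look and compute and a shell command to move; the robot and the scene stay as the last step left them, time stands still between calls to the robot, and variables do not carry over. Pictures are saved under pics/ and viewed, at most 10 in all, crops included, and the job is handed in when it is done.

```bash
mkdir -p pics; ls
cat > h.py <<'E'
import numpy as np, cv2
from plant import telemetry, eyes, bot
from scipy.spatial.transform import Rotation as R
def ray(p,px):
    T=np.array(p["world_from_camera"]);K=np.array(p["K"])
    u=np.linalg.solve(K,[px[0],px[1],1.]);d=T[:3,:3]@[u[0],-u[1],-u[2]]
    return T[:3,3],d/np.linalg.norm(d)
def atz(p,px,z):
    o,d=ray(p,px);return o+d*(z-o[2])/d[2]
def tri(rs):
    A=sum(np.eye(3)-np.outer(d,d) for o,d in rs);b=sum((np.eye(3)-np.outer(d,d))@o for o,d in rs)
    x=np.linalg.solve(A,b);return x,[float(np.linalg.norm(np.cross(x-o,d))) for o,d in rs]
def proj(p,X):
    T=np.array(p["world_from_camera"]);c=T[:3,:3].T@(np.array(X)-T[:3,3]);K=np.array(p["K"])
    v=K@[c[0]/-c[2],-c[1]/-c[2],1];return v[:2]
def err(pos,yawvec=None):
    s=telemetry.sense();M=R.from_quat(s["orientation"]).as_matrix()
    return M.T@(np.array(pos)-s["tool_pos"])
E
python3 - <<'E'
from h import *
np.set_printoptions(precision=4,suppress=True)
s=telemetry.sense();print(s["t"],s["tool_pos"],R.from_quat(s["orientation"]).as_matrix(),s["wrist_force"],s["grip_width"])
P={}
for n in("side","top","wrist"):
    p=eyes.snapshot(n);P[n]=p;cv2.imwrite(f"pics/{n}0.png",p["image"])
    print(n,np.array(p["world_from_camera"])[:3,3],[k for k in p])
    for l in("dish_c","drawer_front","drawer_floor","latch_hinge","latch_press","incubator","petri_big","tape_roll","marker","wash_bottle"):
        r=eyes.pinpoint(p,l);print(l,[(np.round(q["centre"]).astype(int).tolist(),round(q["confidence"],2),atz(p,q["centre"],0)[:2].round(3).tolist()) for q in r[:5]])
cv2.imwrite("pics/st0.png",cv2.resize(np.hstack([P["side"]["image"],P["top"]["image"]]),(800,250)))
E
```

```text
pics
0.0 [0.2074 0.5354 0.1999] [[-0.9324  0.3615 -0.0012]
 [ 0.3615  0.9324 -0.002 ]
 [ 0.0004 -0.0023 -1.    ]] [-0.5185 -0.1881  0.1524] 0.0854981278642944
side [0.5255 1.2474 0.74  ] ['image', 'K', 'world_from_camera', 'shot']
dish_c [([288, 284], 0.91, [0.624, 0.339]), ([319, 199], 0.81, [0.566, -0.05]), ([376, 205], 0.51, [0.404, -0.014]), ([323, 204], 0.41, [0.554, -0.02])]
drawer_front [([346, 194], 0.6, [0.488, -0.081])]
drawer_floor [([320, 209], 0.82, [0.561, 0.01])]
latch_hinge [([302, 198], 0.63, [0.615, -0.055]), ([350, 313], 0.6, [0.487, 0.431])]
latch_press [([325, 205], 0.57, [0.548, -0.014]), ([310, 179], 0.5, [0.599, -0.176])]
incubator [([271, 210], 0.72, [0.699, 0.018])]
petri_big [([365, 270], 0.89, [0.45, 0.284]), ([363, 161], 0.61, [0.425, -0.303])]
tape_roll [([351, 310], 0.97, [0.486, 0.423]), ([321, 207], 0.24, [0.558, -0.001])]
marker [([362, 159], 0.59, [0.429, -0.32])]
wash_bottle [([247, 256], 0.94, [0.734, 0.238])]
top [0.4516 0.0853 1.3998] ['image', 'K', 'world_from_camera', 'shot']
dish_c [([343, 196], 0.84, [0.568, 0.011]), ([355, 248], 0.83, [0.405, -0.029]), ([243, 177], 0.62, [0.623, 0.327])]
drawer_front [([334, 218], 0.65, [0.496, 0.036])]
drawer_floor [([336, 197], 0.8, [0.563, 0.03]), ([310, 179], 0.41, [0.618, 0.115])]
latch_hinge [([312, 177], 0.56, [0.626, 0.109])]
latch_press [([309, 182], 0.63, [0.608, 0.117])]
incubator []
petri_big [([255, 236], 0.82, [0.439, 0.283])]
tape_roll [([210, 219], 0.61, [0.487, 0.426])]
marker [([436, 243], 0.65, [0.423, -0.281])]
wash_bottle [([274, 142], 0.76, [0.734, 0.233])]
wrist [0.1416 0.5595 0.3734] ['image', 'K', 'world_from_camera', 'shot']
dish_c []
drawer_front []
drawer_floor []
latch_hinge []
latch_press []
incubator []
petri_big []
tape_roll []
marker []
wash_bottle []
```

View pics/side0.png

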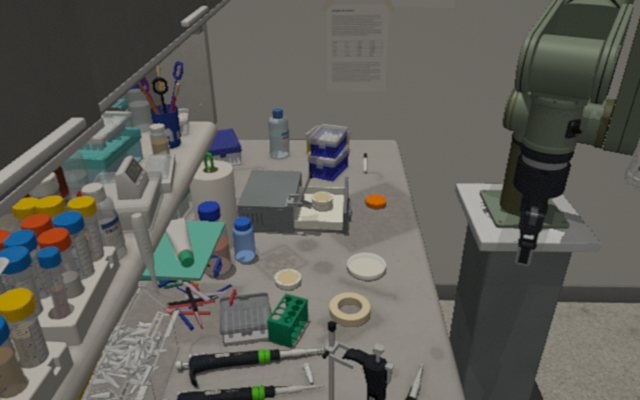

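View pics/top0.png

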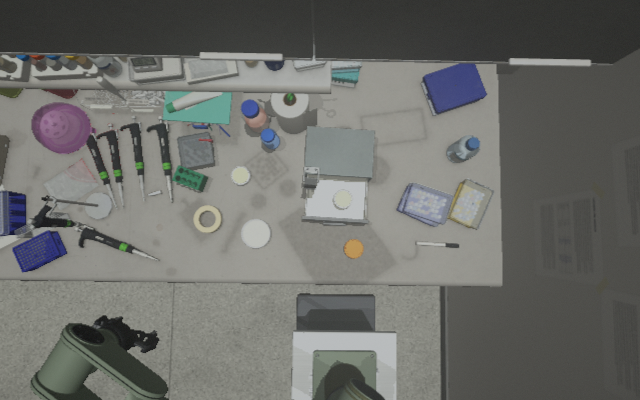

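The top view shows three things that could be dish_c: the white dish at (241,176), which lies on the bench; the drawer pile at (343,198); and the orange look-alike at (354,249). In the side view they are at (288,279), (321,200) and (376,201). The white dish on the bench is dish_c, and I'll check it in a wrist close-up.

```bash
python3 -m jog '[[-0.2,-0.02,-0.04,0,0,0,1],[-0.2,-0.02,-0.04,0,0,0,1],[-0.2,-0.02,-0.04,0,0,0,1],[-0.2,-0.02,-0.04,0,0,0,1],[-0.2,-0.02,-0.04,0,0,-1,1],[-0.2,-0.02,0,0,0,-1,1],[-0.2,-0.02,0,0,0,-1,1],[-0.2,-0.02,0,0,0,-1,1],[0,0,0,0,0,0,1]]'
python3 - <<'E'
from h import *
np.set_printoptions(precision=4,suppress=True)
s=telemetry.sense();print(s["t"],s["tool_pos"],R.from_quat(s["orientation"]).as_matrix()[:,0])
p=eyes.snapshot("wrist");cv2.imwrite("pics/w1.png",p["image"])
print(atz(p,[320,200],0),proj(p,s["tool_pos"]),p["K"])
for l in("dish_c","latch_hinge"):
    print(l,[(q["centre"],q["confidence"],atz(p,q["centre"],0)) for q in eyes.pinpoint(p,l)])
E
```

```text
t: 2.78
tool_pos: [0.5783, 0.3745, 0.2496]
orientation: [0.027, 1.0, -0.001, -0.0]
wrist_force: [-1.7, 0.4, -0.9]
grip_width: 0.085
gripper_force: 0.0
2.775 [0.5783 0.3745 0.2496] [-0.9985  0.0541  0.0003]
[0.6262 0.362  0.    ] [328.051  232.6765] [[284.4228   0.     324.8901]
 [  0.     284.4228 201.101 ]
 [  0.       0.       1.    ]]
dish_c [([76.0, 167.5], 0.94, array([0.5562, 0.001 , 0.    ])), ([24.0, 55.6], 0.86, array([ 0.403 , -0.0242,  0.    ])), ([299.4, 199.8], 0.79, array([0.6241, 0.3303, 0.    ])), ([62.7, 171.7], 0.55, array([ 0.5614, -0.0208,  0.    ]))]
latch_hinge [([114.2, 209.1], 0.55, array([0.6236, 0.0412, 0.    ])), ([251.4, 75.6], 0.32, array([0.4443, 0.2786, 0.    ]))]
```

View pics/w1.png

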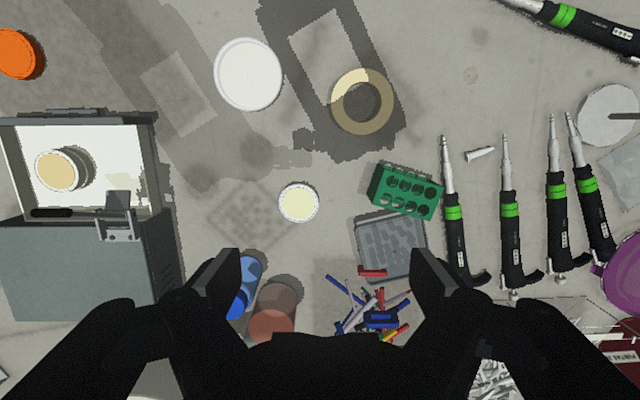

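The wrist view shows dish_c, white with a cream disc, at (298,202). It is clear of the green rack at (405,190) and of the orange dish at (18,52). The drawer pile is at (65,168) and the latch at (117,215).

```bash
python3 -m jog '[[-0.09,-0.08,0.16,0,0,0,1],[-0.1,-0.08,0.16,0,0,0,1],[0,0,0.2,0,0,0,1],[0,0,0,0,0,0,1]]'
cat > m.py <<'E'
from h import *
np.set_printoptions(precision=4,suppress=True)
s=telemetry.sense();M=R.from_quat(s["orientation"]).as_matrix()
p=eyes.snapshot("wrist");cv2.imwrite("pics/w2.png",p["image"])
print(np.array(p["world_from_camera"])[:3,3])
for q in eyes.pinpoint(p,"dish_c"): print(q["centre"],q["confidence"],atz(p,q["centre"],0))
# rim circle by colour: bright, blob nearest expectation
e=proj(p,[.624,.330,.015]);print(e)
g=cv2.cvtColor(p["image"],cv2.COLOR_BGR2GRAY)
m=cv2.threshold(g,185,255,0)[1]
for c in cv2.findContours(m,cv2.RETR_EXTERNAL,cv2.CHAIN_APPROX_NONE)[0]:
    if cv2.contourArea(c)>1500: print(cv2.fitEllipse(c),atz(p,cv2.fitEllipse(c)[0],.015))
E
python3 m.py
```

```text
t: 3.42
tool_pos: [0.6153, 0.3334, 0.1154]
orientation: [0.024, 1.0, -0.002, -0.006]
wrist_force: [-0.1, -0.0, -0.7]
grip_width: 0.0856
gripper_force: 0.0
[0.5464 0.3355 0.2885]
[326.9, 201.9] 0.7 [0.6266 0.3324 0.    ]
[324.4172 203.5413]
((321.818115234375, 211.1459197998047), (39.905582427978516, 63.38935089111328), 105.9938735961914) [0.6318 0.327  0.015 ]
((43.153316497802734, 143.1856689453125), (94.77743530273438, 144.00839233398438), 175.19688415527344) [0.5519 0.0664 0.015 ]
((433.75921630859375, 44.44214630126953), (85.10954284667969, 94.6082763671875), 7.466912746429443) [0.4856 0.4315 0.015 ]
((251.67596435546875, 25.095365524291992), (63.19078826904297, 112.34416961669922), 91.88260650634766) [0.463  0.2758 0.015 ]
```

View pics/w2.png

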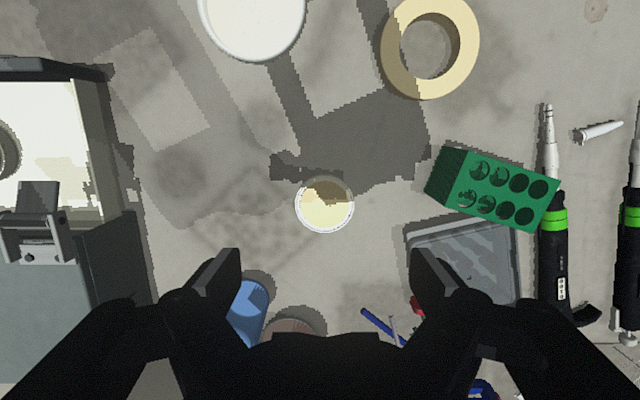

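The dish rim is centred at (325,204), which puts it at about (0.624, 0.330).

```bash
python3 -m jog '[[-0.036,-0.012,0.12,0,0,0,1],[0,0,0.12,0,0,0,0.85],[0,0,0.09,0,0,0,0.85],[0,0,0,0,0,0,0.85]]'
cat > e.py <<'E'
from h import *
import sys
np.set_printoptions(precision=4,suppress=True)
s=telemetry.sense();M=R.from_quat(s["orientation"]).as_matrix()
print(s["t"],s["tool_pos"],"F",s["wrist_force"],s["grip_width"],s["gripper_force"]);print(M)
if len(sys.argv)>3: print("shift units",M.T@(np.array(sys.argv[1:4],float)-s["tool_pos"])/.25)
# turn to level with tool x at yaw argv[4] deg
if len(sys.argv)>4:
    a=np.radians(float(sys.argv[4]));x=np.array([np.cos(a),np.sin(a),0]);z=np.array([0,0,-1.]);W=np.column_stack([x,np.cross(z,x),z])
    print("turn units",R.from_matrix(M.T@W).as_rotvec()/.08)
E
python3 e.py .624 .330 .003 176.9
```

```text
t: 4.03
tool_pos: [0.6285, 0.3312, 0.0381]
orientation: [0.024, 1.0, -0.0, -0.001]
wrist_force: [-0.2, -0.8, -0.4]
grip_width: 0.0725
gripper_force: 0.0
4.025 [0.6285 0.3312 0.0381] F [-0.1641 -0.7949 -0.4441] 0.07250824044731166 0.0
[[-0.9988  0.049  -0.0016]
 [ 0.049   0.9988 -0.0006]
 [ 0.0016 -0.0007 -1.    ]]
shift units [ 0.0174 -0.0056  0.1405]
turn units [-0.0084 -0.0202  0.0641]
```

Going down in small steps to feel for the bench.

```bash
python3 -m jog '[[0.017,-0.005,0.07,0,0,0,0.85],[0,0,0.07,0,0,0,0.85],[0,0,0,0,0,0,0.85]]'
python3 -m jog '[[0,0,0.008,0,0,0,0.85],[0,0,0.008,0,0,0,0.85],[0,0,0,0,0,0,0.85]]'; python3 e.py .624 .330 .0
```

```text
t: 4.4
tool_pos: [0.6231, 0.3291, 0.0009]
orientation: [0.025, 1.0, -0.001, -0.002]
wrist_force: [0.8, -0.1, -0.2]
grip_width: 0.0726
gripper_force: 0.0
t: 4.78
tool_pos: [0.6254, 0.3299, -0.0001]
orientation: [0.025, 1.0, 0.0, 0.0]
wrist_force: [-0.4, 0.4, 0.4]
grip_width: 0.0727
gripper_force: 0.0
4.775 [ 0.6254  0.3299 -0.0001] F [-0.436   0.4402  0.3731] 0.07271359889154017 0.0
[[-0.9988  0.0498  0.0005]
 [ 0.0498  0.9988  0.0002]
 [-0.0005  0.0002 -1.    ]]
shift units [ 0.0058 -0.     -0.0004]
```

```bash
python3 -m jog '[[0.005,0,0.012,0,0,0,0.85],[0,0,0,0,0,0,0.6],[0,0,0,0,0,0,0.6],[0,0,0,0,0,0,0.6],[0,0,0,0,0,0,0.6]]'
python3 -m jog '[[0,0,0,0,0,0,0.4],[0,0,0,0,0,0,0.4]]'; python3 e.py .624 .330 .0
```

```text
t: 5.4
tool_pos: [0.624, 0.3299, -0.0034]
orientation: [0.025, 1.0, 0.0, 0.0]
wrist_force: [-0.3, -0.4, 0.1]
grip_width: 0.0511
gripper_force: 0.0
t: 5.65
tool_pos: [0.6239, 0.3299, -0.0034]
orientation: [0.025, 1.0, -0.0, 0.0]
wrist_force: [0.6, -0.1, -1.1]
grip_width: 0.0342
gripper_force: 0.0
5.65 [ 0.6239  0.3299 -0.0034] F [ 0.5993 -0.0727 -1.1422] 0.03417145641017562 0.0
[[-0.9988  0.0497  0.    ]
 [ 0.0497  0.9988 -0.    ]
 [-0.     -0.     -1.    ]]
shift units [-0.0002  0.0004 -0.0136]
```

Run:
```python
from h import *
p=eyes.snapshot("wrist");print(p["image"].shape);cv2.imwrite("pics/w3.png",cv2.resize(p["image"][120:380,160:500],None,fx=2,fy=2))
print([(q["centre"],q["confidence"],atz(p,q["centre"],0)) for q in eyes.pinpoint(p,"dish_c")])
print(proj(p,[.624,.330,.015]))
```

```text
(400, 640, 3)
[([328.3, 236.7], 0.96, array([0.62531715, 0.32998728, 0.        ]))]
[328.51455587 244.72845182]
```

View pics/w3.png

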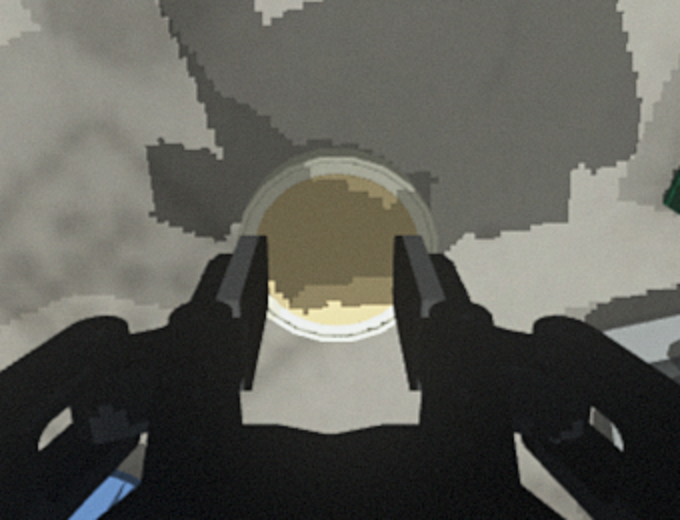

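Run:
```python
from h import *
p=eyes.snapshot("wrist");print(p["world_from_camera"])
for dx in(-.011,0,.011):
  for z in(-.003,.005,.01,.015,.02,.025,.03): print(dx,z,proj(p,[.624+dx,.330-.017,z]).round(1),proj(p,[.624+dx,.330+.017,z]).round(1))
```

```text
[[ 4.96729893e-02 -9.59923149e-01 -2.75826290e-01  5.53027493e-01]
 [ 9.98765528e-01  4.77736833e-02  1.36049573e-02  3.31372676e-01]
 [ 1.17524307e-04 -2.76161589e-01  9.61111213e-01  1.68865062e-01]
 [ 0.00000000e+00  0.00000000e+00  0.00000000e+00  1.00000000e+00]]
-0.011 -0.003 [300.8 218.3] [354.  215.8]
-0.011 0.005 [299.8 222.6] [355.3 220. ]
-0.011 0.01 [299.1 225.6] [356.1 222.9]
-0.011 0.015 [298.3 228.7] [357.1 225.9]
-0.011 0.02 [297.5 231.9] [358.  229.1]
-0.011 0.025 [296.7 235.4] [359.1 232.5]
-0.011 0.03 [295.8 239.1] [360.2 236.2]
0 -0.003 [302.1 234.2] [354.3 231.8]
0 0.005 [301.1 239.2] [355.6 236.7]
0 0.01 [300.4 242.5] [356.5 240. ]
0 0.015 [299.7 246.1] [357.4 243.4]
0 0.02 [299.  249.8] [358.4 247.1]
0 0.025 [298.2 253.8] [359.4 251. ]
0 0.03 [297.4 258. ] [360.5 255.1]
0.011 -0.003 [303.3 249.7] [354.7 247.3]
0.011 0.005 [302.3 255.2] [356.  252.8]
0.011 0.01 [301.7 258.9] [356.8 256.4]
0.011 0.015 [301.1 262.9] [357.7 260.3]
0.011 0.02 [300.4 267. ] [358.7 264.4]
0.011 0.025 [299.7 271.4] [359.7 268.7]
0.011 0.03 [298.9 276.1] [360.8 273.3]
```

The fingers closed over the dish without touching it, so the tips stand higher than the TCP suggests: around (293,239) and (356,239) in the full image. I'll lower them gently onto the dish lid to measure the tip height by touch.

```bash
for i in 1; do python3 -m jog '[[0,0,0.012,0,0,0,0.4],[0,0,0,0,0,0,0.4]]'; done; python3 -m jog '[[0,0,0.012,0,0,0,0.4],[0,0,0,0,0,0,0.4]]'
```

```text
t: 6.05
tool_pos: [0.6235, 0.3298, -0.0069]
orientation: [0.025, 1.0, -0.0, -0.0]
wrist_force: [-0.7, -0.5, 0.4]
grip_width: 0.0337
gripper_force: 0.0
t: 6.3
tool_pos: [0.6236, 0.3298, -0.0099]
orientation: [0.025, 1.0, -0.0, -0.0]
wrist_force: [0.4, 0.3, 0.2]
grip_width: 0.0341
gripper_force: 0.0
```

```bash
python3 -m jog '[[0,0,0.008,0,0,0,0.4],[0,0,0,0,0,0,0.4]]' | grep -E "pos|wrist"; python3 -m jog '[[0,0,0.008,0,0,0,0.4],[0,0,0,0,0,0,0.4]]'| grep -E "pos|wrist"
```

```text
tool_pos: [0.6237, 0.3298, -0.0117]
wrist_force: [-0.2, 0.4, -0.4]
tool_pos: [0.6237, 0.3298, -0.0137]
wrist_force: [-0.3, 0.2, 0.2]
```

Run:
```python
from h import *
p=eyes.snapshot("side");print(proj(p,[.624,.33,0]),proj(p,[.624,.33,.03]))
a=cv2.resize(p["image"][220:320,230:350],None,fx=4,fy=4,interpolation=cv2.INTER_CUBIC)
p=eyes.snapshot("wrist");b=cv2.resize(p["image"][180:320,240:420],(514,400))[:, :400]
cv2.imwrite("pics/s4.png",np.hstack([a[:,:400],b]))
```

```text
[288.72981776 281.24968689] [288.26344508 270.69531216]
```

View pics/s4.png

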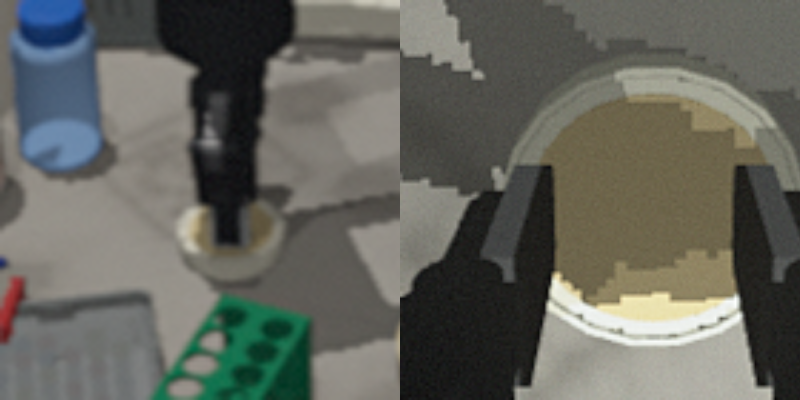

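The side crop shows the near fingertip, at about (288,281) in the full image, right at the lid of the dish. I'll feel a little further down.

```bash
python3 -m jog '[[0,0,0.006,0,0,0,0.4],[0,0,0,0,0,0,0.4]]' | grep -E "pos|wrist"; python3 -m jog '[[0,0,0.006,0,0,0,0.4],[0,0,0,0,0,0,0.4]]'| grep -E "pos|wrist"
```

```text
tool_pos: [0.6238, 0.3299, -0.0151]
wrist_force: [-0.7, -0.5, 0.7]
tool_pos: [0.6242, 0.33, -0.0159]
wrist_force: [-1.0, -0.8, 1.9]
```

```bash
python3 -m jog '[[0,0,0.006,0,0,0,0.4],[0,0,0,0,0,0,0.4]]' | grep -E "pos|wrist"; python3 -m jog '[[0,0,0.006,0,0,0,0.4],[0,0,0,0,0,0,0.4]]'| grep -E "pos|wrist"
```

```text
tool_pos: [0.6242, 0.3301, -0.0159]
wrist_force: [-3.7, -1.4, 9.2]
tool_pos: [0.6242, 0.33, -0.016]
wrist_force: [-6.6, -3.3, 15.0]
```

Contact came at TCP z = -0.0158, so the tips sit about 31 mm above the reported TCP at this opening. I'll back off, open and regrasp lower.

```bash
python3 -m jog '[[0,0,-0.12,0,0,0,0.4],[0,0,0,0,0,0,0.85],[0,0,0,0,0,0,0.85],[0,0,0,0,0,0,0.85],[0,0,0,0,0,0,0.85],[0,0,0.08,0,0,0,0.85],[0,0,0.06,0,0,0,0.85],[0,0,0.01,0,0,0,0.85],[0,0,0,0,0,0,0.85]]'
```

```text
t: 9.02
tool_pos: [0.6235, 0.3297, -0.0278]
orientation: [0.025, 1.0, -0.0, -0.001]
wrist_force: [0.5, -0.7, -0.5]
grip_width: 0.0726
gripper_force: 0.0
```

```bash
python3 -m jog '[[0,0,0.014,0,0,0,0.85],[0,0,0,0,0,0,0.65],[0,0,0,0,0,0,0.65],[0,0,0,0,0,0,0.65]]'; python3 -m jog '[[0,0,0,0,0,0,0.6],[0,0,0,0,0,0,0.6],[0,0,0,0,0,0,0.6]]'
```

```text
t: 9.52
tool_pos: [0.6248, 0.3302, -0.0293]
orientation: [0.025, 1.0, 0.0, 0.001]
wrist_force: [0.5, 0.2, 4.2]
grip_width: 0.0571
gripper_force: 64.3
t: 9.9
tool_pos: [0.6248, 0.3303, -0.0294]
orientation: [0.025, 1.0, 0.0, 0.001]
wrist_force: [0.1, 0.6, 5.3]
grip_width: 0.0572
gripper_force: 64.4
```

It's gripped, at 64 N. Next: lift high and move over the drawer to measure.

```bash
python3 -m jog '[[0,0,-0.04,0,0,0,0.6],[0,0,-0.14,0,0,0,0.6],[0,0,-0.2,0,0,0,0.6],[0,0,-0.2,0,0,0,0.6],[0,0,-0.2,0,0,0,0.6],[0,0,-0.14,0,0,0,0.6],[0.01,-0.15,0,0,0,0,0.6],[0.01,-0.2,0,0,0,0,0.6],[0.01,-0.2,0,0,0,0,0.6],[0.01,-0.2,0,0,0,0,0.6]]'; python3 -m jog '[[0,-0.2,0,0,0,0,0.6],[0,-0.15,0,0,0,0,0.6],[0,-0.1,0,0,0,0,0.6],[0,0,0,0,0,0,0.6],[0,0,0,0,0,0,0.6]]'
cat > d.py <<'E'
from h import *
import sys
np.set_printoptions(precision=4,suppress=True)
L=("drawer_front","drawer_floor","latch_hinge","latch_press","incubator","dish_b","dish_c")
ps=[eyes.snapshot(n) for n in ("wrist","top","side")]
cv2.imwrite("pics/%s.png"%sys.argv[1],ps[0]["image"])
D={"drawer_front":.068,"drawer_floor":.013,"latch_hinge":.086,"incubator":0,"dish_b":.028,"dish_c":0.043,"latch_press":.14}
for p in ps:
  print("--")
  for l in L:
    r=eyes.pinpoint(p,l);print(l,[(np.round(q["centre"],1).tolist(),round(q["confidence"],2),atz(p,q["centre"],D[l]).round(4).tolist()) for q in r[:4]])
E
python3 d.py w5
```

```text
t: 11.15
tool_pos: [0.6035, 0.1416, 0.199]
orientation: [0.025, 1.0, -0.0, -0.001]
wrist_force: [0.1, 0.6, 0.2]
grip_width: 0.0571
gripper_force: 64.0
t: 11.78
tool_pos: [0.5986, 0.0314, 0.1993]
orientation: [0.025, 1.0, 0.0, -0.0]
wrist_force: [0.3, 0.4, 0.1]
grip_width: 0.0572
gripper_force: 64.0
--
drawer_front [([323.9, 72.6], 0.79, [0.4834, 0.0342, 0.068])]
drawer_floor [([322.6, 149.0], 0.84, [0.5628, 0.0284, 0.013]), ([301.4, 145.9], 0.66, [0.5577, 0.0023, 0.013])]
latch_hinge [([400.2, 194.5], 0.8, [0.6063, 0.1073, 0.086])]
latch_press [([421.5, 194.9], 0.57, [0.5927, 0.1111, 0.14])]
incubator []
dish_b [([267.6, 10.9], 0.63, [0.4147, -0.0219, 0.028]), ([327.2, 253.8], 0.61, [0.6989, 0.0275, 0.028]), ([303.0, 144.8], 0.6, [0.5553, 0.0055, 0.028]), ([528.5, 33.6], 0.3, [0.4498, 0.2562, 0.028])]
dish_c [([267.6, 10.9], 0.63, [0.4197, -0.0195, 0.043]), ([327.2, 253.8], 0.61, [0.6915, 0.0278, 0.043]), ([303.0, 144.8], 0.6, [0.5541, 0.0067, 0.043]), ([528.5, 33.6], 0.3, [0.4532, 0.2464, 0.043])]
--
drawer_front [([333.6, 219.0], 0.62, [0.4917, 0.0409, 0.068])]
drawer_floor [([337.
[... 448 characters left out ...]
[]
drawer_floor []
latch_hinge [([300.5, 197.7], 0.55, [0.609, 0.0967, 0.086])]
latch_press [([307.7, 178.2], 0.55, [0.5897, 0.0913, 0.14]), ([346.9, 312.1], 0.24, [0.4999, 0.5838, 0.14])]
incubator [([271.5, 210.4], 0.69, [0.697, 0.0189, 0.0]), ([320.1, 208.3], 0.28, [0.5611, 0.0049, 0.0])]
dish_b [([323.2, 199.4], 0.78, [0.5524, 0.0032, 0.028]), ([377.2, 203.4], 0.71, [0.4035, 0.0227, 0.028]), ([304.5, 137.3], 0.52, [0.6278, -0.4389, 0.028]), ([318.7, 205.3], 0.46, [0.564, 0.0359, 0.028])]
dish_c [([323.2, 199.4], 0.78, [0.5518, 0.0294, 0.043]), ([377.2, 203.4], 0.71, [0.406, 0.0485, 0.043]), ([304.5, 137.3], 0.52, [0.6257, -0.4034, 0.043]), ([318.7, 205.3], 0.46, [0.5632, 0.0614, 0.043])]
```

View pics/w5.png

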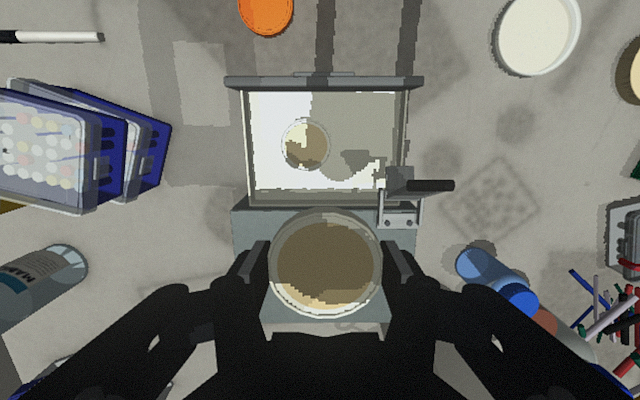

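The wrist view shows the pile rim at (305,145), the held dish at (327,262), and the drawer front's top edge level at row 80, so the tool is aligned with the box. The latch is at (400,195). Next I'll refine the rim centres numerically.

```bash
cat > c.py <<'E'
from h import *
import sys
from scipy.optimize import minimize
np.set_printoptions(precision=4,suppress=True)
def fit(p,X0,r=.030):
    # maximise mean gradient magnitude-contrast along the projected rim circle at height X0[2]
    g=cv2.GaussianBlur(cv2.cvtColor(p["image"],cv2.COLOR_BGR2GRAY).astype(np.float32),(0,0),.8)
    a=np.linspace(0,2*np.pi,180,endpoint=False)
    def ring(x,y,r):
        P=np.array([proj(p,[x+r*np.cos(t),y+r*np.sin(t),X0[2]]) for t in a],np.float32)
        return cv2.remap(g,P[:,0].reshape(1,-1),P[:,1].reshape(1,-1),cv2.INTER_LINEAR)[0]
    best=[]
    for step,rng in((.002,.012),(.0005,.002)):
        c=best[0][1:] if best else X0[:2]; best=[]
        for dx in np.arange(-rng,rng+1e-9,step):
            for dy in np.arange(-rng,rng+1e-9,step):
                d=np.abs(ring(c[0]+dx,c[1]+dy,r+.0015)-ring(c[0]+dx,c[1]+dy,r-.0015))
                best.append((-np.minimum(d,40).mean(),c[0]+dx,c[1]+dy))
        best.sort()
    return np.array(best[0])
if __name__=="__main__":
    s=telemetry.sense();t=s["tool_pos"];p=eyes.snapshot("wrist")
    print("tcp",t);
    print("held",fit(p,[t[0],t[1],t[2]+.0445]))
    for z in(.040,.043,.046): print("pile",z,fit(p,[.555,.007,z]))
    r=[q for q in eyes.pinpoint(p,"drawer_front")];print([(q["centre"],atz(p,q["centre"],.068)) for q in r])
    r=[q for q in eyes.pinpoint(p,"drawer_floor")];print([(q["centre"],atz(p,q["centre"],.013)) for q in r])
    r=[q for q in eyes.pinpoint(p,"dish_b")];print([(q["centre"],atz(p,q["centre"],.028)) for q in r])
E
python3 c.py; python3 -m jog '[[0.1,-0.06,0.08,0,0,0,0.6],[0.14,-0.06,0.08,0,0,0,0.6],[0.02,0,0.08,0,0,0,0.6],[0,0,0,0,0,0,0.6],[0,0,0,0,0,0,0.6]]';python3 c.py
```

```text
tcp [0.599  0.0308 0.1996]
held [-33.6023   0.6      0.0288]
pile 0.04 [-18.2004   0.555    0.0095]
pile 0.043 [-18.3054   0.5535   0.0095]
pile 0.046 [-17.9485   0.5535   0.01  ]
[([328.4, 71.5], array([0.4831, 0.038 , 0.068 ]))]
[([324.5, 151.3], array([0.5664, 0.0299, 0.013 ]))]
[([269.8, 10.8], array([ 0.4153, -0.0203,  0.028 ])), ([306.6, 141.7], array([0.5525, 0.0093, 0.028 ])), ([327.0, 255.5], array([0.7022, 0.0264, 0.028 ]))]
t: 13.8
tool_pos: [0.5338, 0.004, 0.1406]
orientation: [0.025, 1.0, -0.0, 0.001]
wrist_force: [0.1, -0.0, 0.7]
grip_width: 0.0577
gripper_force: 64.0
tcp [0.5338 0.004  0.1406]
held [-36.1496   0.5343   0.002 ]
pile 0.04 [-18.0844   0.5505   0.0095]
pile 0.043 [-17.7764   0.5495   0.0095]
pile 0.046 [-17.4431   0.549    0.0095]
[([362.0, 143.5], array([0.4842, 0.0358, 0.068 ]))]
[([349.6, 213.3], array([0.5647, 0.0279, 0.013 ]))]
[([327.1, 257.7], array([0.6101, 0.0006, 0.028 ])), ([330.7, 209.2], array([0.5541, 0.007 , 0.028 ])), ([291.2, 58.3], array([ 0.4083, -0.0225,  0.028 ]))]
```

The second view was partly hidden by the held dish. I'll take one from farther in, clear of it.

```bash
python3 -m jog '[[-0.1,0.02,0,0,0,0,0.6],[-0.12,0.03,0,0,0,0,0.6],[-0.02,0,0,0,0,0,0.6],[0,0,0,0,0,0,0.6],[0,0,0,0,0,0,0.6]]';python3 c.py
python3 - <<'E'
from h import *
p=eyes.snapshot("wrist");cv2.imwrite("pics/w6.png",cv2.resize(p["image"][80:310,180:460],None,fx=2.5,fy=2.5,interpolation=cv2.INTER_CUBIC))
np.save("/tmp/p.npy",p,allow_pickle=True)
E
```

```text
t: 14.62
tool_pos: [0.5922, 0.0135, 0.1394]
orientation: [0.025, 1.0, 0.0, -0.001]
wrist_force: [0.5, 0.1, -0.2]
grip_width: 0.0569
gripper_force: 64.0
tcp [0.5922 0.0135 0.1394]
held [-35.2421   0.5932   0.0115]
pile 0.04 [-21.0229   0.5555   0.009 ]
pile 0.043 [-20.5388   0.555    0.009 ]
pile 0.046 [-19.61    0.555   0.009]
[([348.7, 71.5], array([0.4859, 0.0356, 0.068 ])), ([340.8, 161.6], array([0.5566, 0.0269, 0.068 ]))]
[([340.5, 160.3], array([0.5632, 0.0293, 0.013 ]))]
[([319.4, 156.6], array([0.5564, 0.0078, 0.028 ])), ([324.9, 255.9], array([0.6651, 0.0078, 0.028 ]))]
```

View pics/w6.png

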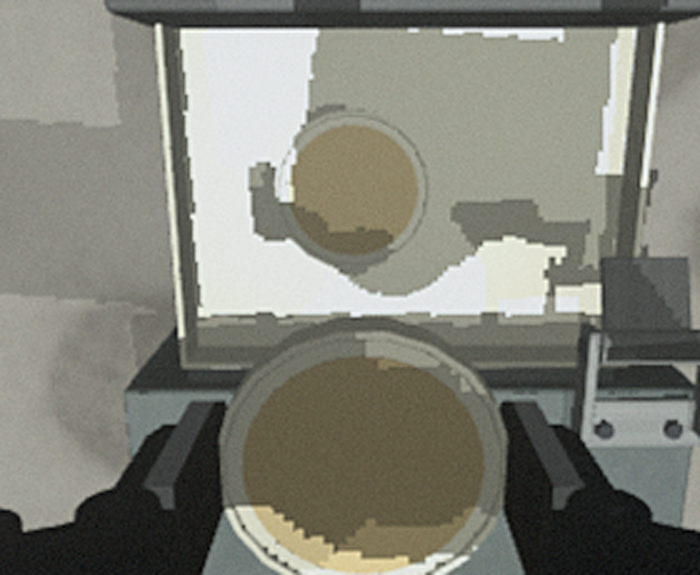

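Run:
```python
from h import *
np.set_printoptions(precision=4,suppress=True)
p=np.load("/tmp/p.npy",allow_pickle=True).item()
print(proj(p,[.555,.009,.043]),atz(p,[321.6,154.2],.043), "held",proj(p,[.5932,.0115,.1394+.0445]),atz(p,[325.8,262],.1394+.0445))
# rim size -> depth check
for z in(.035,.043,.05):
    print(z,np.linalg.norm(proj(p,[.555,-.021,z])-proj(p,[.555,.039,z]))*2.5)
for z in(.17,.184,.195): print(z,np.linalg.norm(proj(p,[.593,.0115-.03,z])-proj(p,[.593,.0115+.03,z]))*2.5)
```

```text
[320.313  156.4446] [0.553  0.0103 0.043 ] held [325.0998 267.5973] [0.5901 0.012  0.1839]
0.035 154.84836698426778
0.043 159.29357970283627
0.05 163.397893076303
0.17 273.17149515650135
0.184 298.92490953331657
0.195 322.8389180276519
```

Run:
```python
from c import *
p=eyes.snapshot("wrist");t=telemetry.sense()["tool_pos"];print(t)
for r in(.0275,.028,.0285,.029,.0295,.03):
    print(r,"held",fit(p,[.592,.012,t[2]+.0445],r),"pile",fit(p,[.554,.0095,.043],r),fit(p,[.554,.0095,.038],r))
```

```text
[0.5929 0.0135 0.1397]
0.0275 held [-28.77     0.588    0.0115] pile [-21.4288   0.558    0.0075] [-21.258    0.559    0.0075]
0.028 held [-31.1145   0.5915   0.012 ] pile [-20.286    0.557    0.0065] [-21.2523   0.559    0.0075]
0.0285 held [-29.7153   0.589    0.011 ] pile [-18.5145   0.5555   0.0075] [-20.2103   0.558    0.007 ]
0.029 held [-31.8344   0.5935   0.012 ] pile [-20.0137   0.555    0.0095] [-18.5629   0.556    0.0075]
0.0295 held [-34.5939   0.594    0.0115] pile [-21.2049   0.555    0.0095] [-19.8656   0.5555   0.0095]
0.03 held [-35.3488   0.5935   0.0115] pile [-20.7474   0.555    0.009 ] [-21.1434   0.5555   0.009 ]
```

```bash
python3 e.py .5545 .0113 .03 176.9|tail -2;  python3 -m jog '[[0.05,0,0,0,0,0,0.6],[0.08,0,0.05,0,0,0,0.6],[0.02,0,0.12,0,0,0,0.6],[0,0,0.14,0,0,0,0.6],[0,0,0.1,0,0,0,0.6],[0,0,0,0,0,0,0.6],[0,0,0,0,0,0,0.6]]'; python3 e.py .5545 .0113 .018 176.9
```

```text
shift units [ 0.1528 -0.0164  0.4389]
turn units [-0.0004  0.0008  0.0521]
t: 15.8
tool_pos: [0.5563, 0.0153, 0.0382]
orientation: [0.025, 1.0, -0.0, 0.001]
wrist_force: [-0.5, -0.4, -0.7]
grip_width: 0.0574
gripper_force: 64.0
15.8 [0.5563 0.0153 0.0382] F [-0.4728 -0.4297 -0.7351] 0.05735516757280539 63.991602659225464
[[-0.9988  0.0497  0.0016]
 [ 0.0497  0.9988 -0.0002]
 [-0.0016 -0.0001 -1.    ]]
shift units [ 0.0063 -0.0165  0.0807]
turn units [-0.0017  0.0196  0.0544]
```

```bash
python3 -m jog '[[0.006,-0.016,0.04,0,0,0,0.6],[0,0,0.04,0,0,0,0.6],[0,0,0,0,0,0,0.6],[0,0,0,0,0,0,0.6]]';python3 -m jog '[[0,0,0.012,0,0,0,0.6],[0,0,0,0,0,0,0.6],[0,0,0,0,0,0,0.6]]'
```

```text
t: 16.3
tool_pos: [0.554, 0.0115, 0.017]
orientation: [0.025, 1.0, 0.0, -0.0]
wrist_force: [0.2, -0.2, -0.3]
grip_width: 0.0573
gripper_force: 64.0
t: 16.68
tool_pos: [0.5541, 0.0115, 0.0142]
orientation: [0.025, 1.0, -0.0, 0.0]
wrist_force: [0.0, -0.4, -1.1]
grip_width: 0.0574
gripper_force: 64.0
```

```bash
python3 -m jog '[[0,0,0.006,0,0,0,0.6],[0,0,0,0,0,0,0.6],[0,0,0,0,0,0,0.6]]'|grep -E "pos|wri";python3 -m jog '[[0,0,0.004,0,0,0,0.6],[0,0,0,0,0,0,0.6],[0,0,0,0,0,0,0.6]]'|grep -E "pos|wri"
```

```text
tool_pos: [0.5549, 0.0114, 0.0135]
wrist_force: [-0.7, 1.2, 5.5]
tool_pos: [0.5559, 0.0114, 0.0135]
wrist_force: [-1.3, 0.7, 8.3]
```

Contact came at TCP z 0.0137, which agrees with a pile top at 43 mm. Now I'll ease off and release.

```bash
python3 -m jog '[[0,0,-0.006,0,0,0,0.6],[0,0,0,0,0,0,0.6],[0,0,0,0,0,0,0.72],[0,0,0,0,0,0,0.8],[0,0,0,0,0,0,0.9],[0,0,0,0,0,0,0.9],[0,0,0,0,0,0,0.9]]'
python3 -m jog '[[0,0,-0.04,0,0,0,0.9],[0,0,-0.1,0,0,0,0.9],[0,0,-0.2,0,0,0,0.9],[-0.05,0,-0.2,0,0,0,0.9],[-0.1,0,0,0,0,0,0.9],[0,0,0,0,0,0,0.9],[0,0,0,0,0,0,0.9]]'
python3 - <<'E'
from c import *
p=eyes.snapshot("wrist");t=telemetry.sense()["tool_pos"];print(t)
for r in(.0285,.03):print("c",fit(p,[.555,.0095,.058],r))
s=eyes.snapshot("side")
a=cv2.resize(s["image"][170:240,270:370],(500,350),interpolation=cv2.INTER_CUBIC)
b=cv2.resize(p["image"][60:200,240:420],(450,350),interpolation=cv2.INTER_CUBIC)
cv2.imwrite("pics/w7.png",cv2.resize(np.hstack([a,b]),(800,295)))
for l in("dish_c","drawer_front","drawer_floor"):
    for q,D in((p,0),(s,0)): print(l,[(e["centre"],round(e["confidence"],2)) for e in eyes.pinpoint(q,l)][:3])
E
```

```text
t: 18.3
tool_pos: [0.5539, 0.0115, 0.013]
orientation: [0.025, 1.0, 0.0, -0.0]
wrist_force: [0.5, -0.4, 0.3]
grip_width: 0.0768
gripper_force: 0.0
t: 19.18
tool_pos: [0.5901, 0.0098, 0.1473]
orientation: [0.025, 1.0, 0.0, -0.001]
wrist_force: [-0.3, 0.3, -0.3]
grip_width: 0.0771
gripper_force: 0.0
[0.5898 0.0098 0.1471]
c [-24.6325   0.5555   0.0075]
c [-26.9767   0.5555   0.0085]
dish_c [([328.7, 157.0], 0.58)]
dish_c [([376.0, 204.8], 0.66), ([322.0, 199.5], 0.52), ([322.9, 195.4], 0.48)]
drawer_front [([349.3, 75.7], 0.7)]
drawer_front [([345.6, 194.0], 0.72), ([363.7, 269.7], 0.72)]
drawer_floor [([344.1, 163.3], 0.63)]
drawer_floor [([318.3, 209.6], 0.94)]
```

View pics/w7.png

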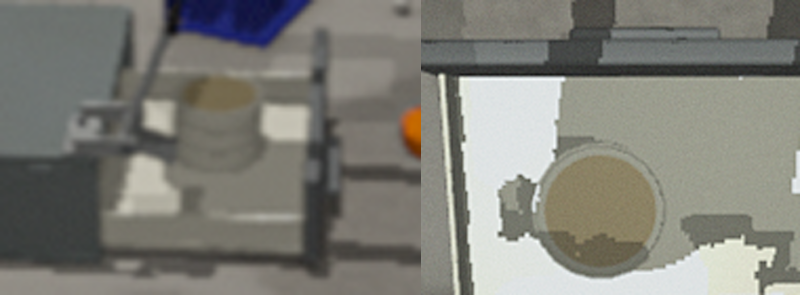

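The crops show the three dishes in one square pile. The dish_c rim, at about (328,157) in the wrist image, lies within 1–2 mm of dish_b's measured centre. Now I'll shut the fingers and go in front of the drawer panel.

```bash
python3 -m jog '[[0.1,0,0,0,0,0,0],[0.2,0,0,0,0,0,0],[0.16,0,0,0,0,0,0],[0.08,0.004,0,0,0,0,0],[0,0,0.1,0,0,0,0],[0,0,0.18,0,0,0,0],[0,0,0.15,0,0,0,0],[0,0,0.06,0,0,0,0],[0,0,0,0,0,0,0]]'; python3 e.py .455 .0175 .02 176.9
```

```text
t: 20.7
tool_pos: [0.456, 0.0174, 0.0251]
orientation: [0.025, 1.0, 0.0, -0.001]
wrist_force: [0.5, -0.3, -0.3]
grip_width: -0.0003
gripper_force: 0.0
20.7 [0.456  0.0174 0.0251] F [ 0.4622 -0.2602 -0.2633] -0.00031503348711956283 0.0
[[-0.9988  0.0498 -0.0019]
 [ 0.0498  0.9988  0.0003]
 [ 0.0019  0.0002 -1.    ]]
shift units [0.0041 0.     0.0203]
turn units [ 0.0025 -0.0239  0.0534]
```

```bash
python3 -m jog '[[-0.02,0,0.01,0,0,0,0],[-0.02,0,0,0,0,0,0],[-0.02,0,0,0,0,0,0],[-0.02,0,0,0,0,0,0],[-0.03,0,0,0,0,0,0],[-0.03,0,0,0,0,0,0],[-0.03,0,0,0,0,0,0],[-0.03,0,0,0,0,0,0]]'
cat > k.py <<'E'
from h import *
np.set_printoptions(precision=4,suppress=True)
p=eyes.snapshot("wrist");t=eyes.snapshot("top")
for q in(p,t):
  for l,z in(("drawer_front",.068),("drawer_floor",.013),("latch_hinge",.086),("latch_press",.14),("dish_c",.043)):
    print(l,[(np.round(e["centre"],1).tolist(),round(e["confidence"],2),atz(q,e["centre"],z).round(4).tolist()) for e in eyes.pinpoint(q,l)][:2])
E
python3 k.py
```

```text
t: 21.7
tool_pos: [0.507, 0.015, 0.023]
orientation: [0.025, 1.0, 0.0, -0.0]
wrist_force: [-2.1, 1.0, 2.0]
grip_width: 0.0
gripper_force: 0.9
drawer_front [([362.7, 284.2], 0.87, [0.5175, 0.0316, 0.068])]
drawer_floor []
latch_hinge []
latch_press []
dish_c []
drawer_front [([334.1, 209.4], 0.89, [0.5204, 0.0397, 0.068])]
drawer_floor [([338.1, 186.7], 0.86, [0.5944, 0.0261, 0.013]), ([209.5, 219.5], 0.28, [0.4865, 0.4233, 0.013])]
latch_hinge [([314.7, 176.3], 0.56, [0.6169, 0.099, 0.086])]
latch_press [([307.2, 184.3], 0.67, [0.5869, 0.1194, 0.14])]
dish_c [([356.1, 248.8], 0.81, [0.4035, -0.029, 0.043]), ([344.6, 185.6], 0.45, [0.595, 0.0075, 0.043])]
```

The drawer moves along with a force of about 2 N. I'll keep pushing.

```bash
python3 -m jog '[[-0.03,0,0,0,0,0,0],[-0.03,0,0,0,0,0,0],[-0.03,0,0,0,0,0,0],[-0.03,0,0,0,0,0,0],[-0.03,0,0,0,0,0,0],[-0.03,0,0,0,0,0,0],[-0.03,0,0,0,0,0,0],[-0.03,0,0,0,0,0,0],[-0.02,0,0,0,0,0,0]]'; python3 -m jog '[[-0.012,0,0,0,0,0,0],[-0.012,0,0,0,0,0,0],[-0.012,0,0,0,0,0,0]]'
```

```text
t: 23.42
tool_pos: [0.5722, 0.0115, 0.0232]
orientation: [0.025, 1.0, -0.0, 0.0]
wrist_force: [-1.5, 1.2, -0.2]
grip_width: -0.0001
gripper_force: 0.9
t: 23.8
tool_pos: [0.5807, 0.011, 0.0233]
orientation: [0.025, 1.0, -0.0, 0.0]
wrist_force: [-1.5, -0.0, 0.3]
grip_width: 0.0002
gripper_force: 0.8
```

```bash
python3 -m jog '[[-0.012,0,0,0,0,0,0],[-0.012,0,0,0,0,0,0],[-0.012,0,0,0,0,0,0]]' | grep -E "pos|wri";  python3 -m jog '[[-0.01,0,0,0,0,0,0],[-0.01,0,0,0,0,0,0]]'| grep -E "pos|wri"
```

```text
tool_pos: [0.5898, 0.0106, 0.0232]
wrist_force: [-0.8, 0.3, 0.4]
tool_pos: [0.5948, 0.0104, 0.0232]
wrist_force: [-2.3, -1.3, 0.6]
```

```bash
python3 -m jog '[[-0.01,0,0,0,0,0,0],[-0.01,0,0,0,0,0,0]]' | grep -E "pos|wri";  python3 -m jog '[[-0.01,0,0,0,0,0,0],[-0.01,0,0,0,0,0,0]]'| grep -E "pos|wri"
```

```text
tool_pos: [0.5998, 0.0102, 0.0232]
wrist_force: [-1.6, -0.6, 1.6]
tool_pos: [0.5995, 0.0104, 0.0226]
wrist_force: [-16.4, 0.3, 12.8]
```

The drawer has stopped. I'll back off and verify it's home.

```bash
python3 -m jog '[[0.03,0,0,0,0,0,0],[0.08,0,0,0,0,0,0],[0.16,0,0,0,0,0,0],[0.16,0,-0.1,0,0,0,0],[0.1,0,-0.2,0,0,0,0],[0,0,-0.2,0,0,0,0],[0,0,-0.1,0,0,0,0],[0,0,0,0,0,0,0],[0,0,0,0,0,0,0]]'; python3 k.py
python3 - <<'E'
from h import *
p=eyes.snapshot("wrist");b=p["image"];t=eyes.snapshot("side");a=cv2.resize(t["image"][160:240,240:360],(600,400),interpolation=cv2.INTER_CUBIC)
cv2.imwrite("pics/w8.png",cv2.resize(np.hstack([a,cv2.resize(b[160:400,140:520],(633,400))]),(800,260)))
print(np.array(p["world_from_camera"])[:3,3])
E
```

```text
t: 26.05
tool_pos: [0.4716, 0.0167, 0.1719]
orientation: [0.025, 1.0, 0.0, -0.001]
wrist_force: [-0.7, 0.2, -0.8]
grip_width: -0.0004
gripper_force: 0.0
drawer_front []
drawer_floor []
latch_hinge [([418.0, 314.2], 0.57, [0.6049, 0.1075, 0.086])]
latch_press [([441.1, 344.2], 0.72, [0.5941, 0.1102, 0.14])]
dish_c [([286.1, 125.9], 0.65, [0.405, -0.0217, 0.043])]
drawer_front [([335.2, 177.6], 0.78, [0.6162, 0.0375, 0.068])]
drawer_floor []
latch_hinge [([312.5, 178.6], 0.67, [0.61, 0.1054, 0.086])]
latch_press [([310.5, 184.0], 0.72, [0.5879, 0.1101, 0.14]), ([312.2, 179.5], 0.58, [0.6009, 0.1054, 0.14])]
dish_c [([354.4, 250.7], 0.55, [0.3978, -0.0239, 0.043]), ([206.8, 217.8], 0.47, [0.4907, 0.4243, 0.043])]
[0.40127053 0.01803606 0.34531231]
```

View pics/w8.png

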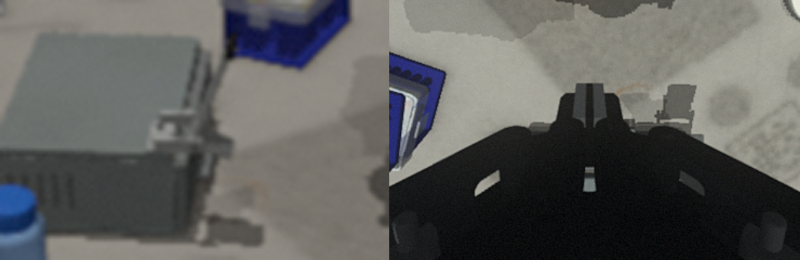

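The side crop shows the box closed, with the panel flush and the latch still raised at about (278,195). The top camera gives 122 mm of drawer travel, so it's home. The latch's push face looks toward the box when raised, so I'll go behind it, above the box.

```bash
python3 -m jog '[[0,0,-0.2,0,0,0,0],[-0.1,0.06,-0.02,0,0,0,0],[-0.15,0.09,0,0,0,0,0],[-0.15,0.09,0,0,0,0,0],[-0.14,0.09,0,0,0,0,0],[-0.09,0.057,0,0,0,0,0],[0,0,0,0,0,0,0],[0,0,0,0,0,0,0]]'; python3 e.py .637 .1055 .106 176.9
python3 - <<'E'
from h import *
np.set_printoptions(precision=4,suppress=True)
for n in("wrist","top","side"):
  p=eyes.snapshot(n)
  for l,z in(("latch_hinge",.086),("latch_press",.14)): print(n,l,[(e["centre"],round(e["confidence"],2),atz(p,e["centre"],z)) for e in eyes.pinpoint(p,l)][:2])
E
```

```text
t: 27.75
tool_pos: [0.6335, 0.1051, 0.2277]
orientation: [0.025, 1.0, -0.0, -0.001]
wrist_force: [0.5, 0.5, -0.7]
grip_width: -0.0001
gripper_force: 0.0
27.75 [0.6335 0.1051 0.2277] F [ 0.4863  0.4704 -0.7343] -5.834187075375312e-05 0.0
[[-0.9988  0.0498 -0.0013]
 [ 0.0498  0.9988 -0.0004]
 [ 0.0013 -0.0004 -1.    ]]
shift units [-0.0146  0.0026  0.4869]
turn units [-0.0054 -0.0163  0.0534]
wrist latch_hinge [([326.4, 157.7], 0.83, array([0.603 , 0.1061, 0.086 ]))]
wrist latch_press [([329.0, 150.7], 0.84, array([0.5899, 0.1089, 0.14  ]))]
top latch_hinge [([310.5, 177.4], 0.62, array([0.6134, 0.1114, 0.086 ]))]
top latch_press [([308.3, 183.7], 0.47, array([0.5887, 0.1163, 0.14  ]))]
side latch_hinge [([302.8, 199.3], 0.75, array([0.6026, 0.1049, 0.086 ]))]
side latch_press [([268.2, 212.9], 0.63, array([0.6708, 0.2624, 0.14  ])), ([309.4, 177.9], 0.52, array([0.5855, 0.0895, 0.14  ]))]
```

```bash
python3 -m jog '[[0,0.006,0.12,0,0,0,0],[0,0,0.16,0,0,0,0],[0,0,0.14,0,0,0,0],[0,0,0.067,0,0,0,0],[0,0,0,0,0,0,0]]'; python3 -m jog '[[0.04,0,0,0,0,0,0],[0.05,0,0,0,0,0,0],[0.05,0,0,0,0,0,0],[0,0,0,0,0,0,0]]'
```

```text
t: 28.82
tool_pos: [0.6334, 0.1068, 0.1051]
orientation: [0.025, 1.0, -0.0, -0.001]
wrist_force: [0.3, -0.2, 0.8]
grip_width: 0.0004
gripper_force: 0.0
t: 29.32
tool_pos: [0.5985, 0.1088, 0.1071]
orientation: [0.025, 1.0, 0.0, 0.0]
wrist_force: [-0.6, -0.5, -0.0]
grip_width: 0.0003
gripper_force: 0.0
```

```bash
python3 -m jog '[[0.03,0,0,0,0,0,0],[0.03,0,0,0,0,0,0],[0.03,0,0,0,0,0,0],[0,0,0,0,0,0,0]]'
cat > l.py <<'E'
from h import *
np.set_printoptions(precision=4,suppress=True)
for n in("wrist","top","side"):
  p=eyes.snapshot(n)
  for l,z in(("latch_hinge",.086),("latch_press",.13)): print(n,l,[(e["centre"],round(e["confidence"],2),atz(p,e["centre"],z)) for e in eyes.pinpoint(p,l)][:2])
E
python3 l.py
```

```text
t: 29.82
tool_pos: [0.5757, 0.1098, 0.1061]
orientation: [0.025, 1.0, -0.0, -0.001]
wrist_force: [-0.1, -0.3, 0.3]
grip_width: 0.0002
gripper_force: 0.0
wrist latch_hinge []
wrist latch_press [([328.3, 242.7], 0.86, array([0.572 , 0.1099, 0.13  ]))]
top latch_hinge []
top latch_press []
side latch_hinge [([303.1, 198.4], 0.72, array([0.6021, 0.1003, 0.086 ])), ([350.1, 314.1], 0.21, array([0.4918, 0.5293, 0.086 ]))]
side latch_press [([317.2, 181.1], 0.54, array([0.5658, 0.0876, 0.13  ]))]
```

```bash
python3 -m jog '[[0.014,0,0.03,0,0,0,0],[0.014,0,0.03,0,0,0,0],[0.014,0,0.03,0,0,0,0],[0.014,0,0.03,0,0,0,0],[0.014,0,0.02,0,0,0,0],[0,0,0,0,0,0,0]]'; python3 l.py
```

```text
t: 31.02
tool_pos: [0.5585, 0.1106, 0.0705]
orientation: [0.025, 1.0, -0.0, -0.001]
wrist_force: [-0.0, 0.5, -0.3]
grip_width: -0.0002
gripper_force: 0.0
wrist latch_hinge [([326.7, 310.3], 0.63, array([0.6057, 0.1074, 0.086 ]))]
wrist latch_press [([327.3, 236.1], 0.67, array([0.5357, 0.1107, 0.13  ]))]
top latch_hinge []
top latch_press [([304.7, 200.3], 0.54, array([0.542, 0.126, 0.13 ])), ([273.5, 139.7], 0.15, array([0.7161, 0.2192, 0.13  ]))]
side latch_hinge [([303.8, 197.3], 0.83, array([0.6006, 0.0945, 0.086 ]))]
side latch_press [([324.6, 193.3], 0.84, array([0.5457, 0.1513, 0.13  ])), ([304.8, 198.1], 0.75, array([0.5929, 0.1759, 0.13  ]))]
```

Following the handle down, slowing until it hits its stop.

```bash
python3 -m jog '[[0.01,0,0.014,0,0,0,0],[0.01,0,0.012,0,0,0,0],[0,0,0.01,0,0,0,0],[0,0,0,0,0,0,0]]'|grep -E "pos|wri"; python3 -m jog '[[0,0,0.01,0,0,0,0],[0,0,0.01,0,0,0,0],[0,0,0,0,0,0,0]]'|grep -E "pos|wri"
```

```text
tool_pos: [0.5539, 0.1109, 0.0619]
wrist_force: [0.2, -0.0, -0.4]
tool_pos: [0.554, 0.1109, 0.0604]
wrist_force: [-9.4, -0.1, 20.1]
```

```bash
python3 -m jog '[[0,0,0.005,0,0,0,0],[0,0,0,0,0,0,0]]'|grep -E "pos|wri"; python3 -m jog '[[0,0,-0.06,0,0,0,0],[0,0,-0.16,0,0,0,0],[0,0,-0.2,0,0,0,0],[0.1,0,-0.2,0,0,0,0],[0.2,0,0,0,0,0,0],[0.16,0,0,0,0,0,0],[0,0,0,0,0,0,0],[0,0,0,0,0,0,0]]'
python3 - <<'E'
from h import *
np.set_printoptions(precision=4,suppress=True)
for n in("wrist","top","side"):
  p=eyes.snapshot(n);cv2.imwrite(f"pics/z{n}.png",p["image"])
  for l,z in(("latch_hinge",.086),("latch_press",.091),("drawer_front",.068)): print(n,l,[(e["centre"],round(e["confidence"],2),atz(p,e["centre"],z)) for e in eyes.pinpoint(p,l)][:2])
  print(proj(p,[.608-.06,.111,.091]),proj(p,[.608-.06,.111,.100]))
E
```

```text
tool_pos: [0.5539, 0.1109, 0.0603]
wrist_force: [-11.5, -1.4, 24.6]
t: 33.6
tool_pos: [0.4401, 0.1166, 0.2112]
orientation: [0.025, 1.0, -0.0, 0.0]
wrist_force: [-0.3, 0.2, -0.0]
grip_width: -0.0001
gripper_force: 0.0
wrist latch_hinge [([324.2, 318.6], 0.6, array([0.6056, 0.1055, 0.086 ]))]
wrist latch_press []
wrist drawer_front []
[326.4541 279.4146] [326.4974 283.7209]
top latch_hinge [([275.8, 139.8], 0.66, array([0.7251, 0.217 , 0.086 ])), ([308.9, 178.2], 0.63, array([0.611 , 0.1161, 0.086 ]))]
top latch_press []
top drawer_front [([337.8, 178.1], 0.89, array([0.6148, 0.0296, 0.068 ]))]
[310.2525 199.2757] [310.1958 199.0485]
side latch_hinge [([303.7, 196.2], 0.74, array([0.6012, 0.0887, 0.086 ]))]
side latch_press [([326.0, 198.2], 0.68, array([0.543, 0.107, 0.091]))]
side drawer_front [([300.9, 191.9], 0.7, array([0.6121, 0.0333, 0.068 ]))]
[324.0106 198.9671] [324.0076 195.8909]
```

The latch met a hard stop at the expected height of 91 mm. Its press point in the side view (row 198) matches a level handle (row 199), and the drawer front is still home. The robot is clear of everything, so I'm handing in.

```bash
python3 -c "
from plant import bot
print(bot.sign_off())"
```

```text
the job is handed in; nothing more can be done
None
```

I handed the job in at about 34 s of the 64 s allowed: dish_c is squarely on the pile, the drawer is home and the latch is down by my measurements, and the judge's result was not shown.

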